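# Fetch the coupling from behind the shelf stock

## Task

I need the white pipe coupling that is hemmed in on the shelf bay: first move the yellow can, the blue jar and the carton standing in front of it across to the green side mat, all three upright, then take the coupling out and stand it upright in the red order tray. After that put the can, the jar and the carton back upright, each on the very spot in the bay where it stood at the start, with the carton square to the bay again. Leave the roll of tape, the junction box and the wrench alone.

Things in the scene. Friction and masses are not known exactly. Their poses are not given: they have to be found in the camera images.
- can: loose yellow spray can with a black cap, upright straight cylinder 52 mm in diameter, 106 mm high, about 0.25 kg; origin at the centre of its underside, z up. Stands in the bay at the start, in one of three places drawn afresh: front middle, left or right
- jar: loose blue jar with a blue lid and a white paper band, upright straight cylinder 54 mm in diameter, 100 mm high, about 0.3 kg; origin at the centre of its underside, z up. Stands in another of the three places
- carton: loose brown cardboard carton with an orange band round it and an orange strip across its top, rigid and closed, 50 x 50 mm and 104 mm high, about 0.2 kg; origin at the centre of its underside, z up, x and y square to its sides. Stands in the last of the three places, square to the bay to within 0.05 rad
- coupling: the wanted thing: loose white pipe coupling, an upright plain tube open at both ends, 52 mm outside diameter, 4 mm wall, 46 mm high, about 0.06 kg; origin at the centre of its lower end, z along the tube, up. It stands near the middle of the bay, with a 5 to 25 mm gap to what stands in front of it and a gap of roughly 30 mm to what stands at either side
- bay: fixed shelf bay on the bench: chipboard deck 240 mm (x) by 280 mm (y), its top 8 mm above the bench, with thin steel lips 22 mm above the bench along the two ends in y and the far side (+x) and none standing up at the front (-x); origin at the centre of its underside, on the bench. Three places in its frame: front middle about (-65, 0) mm, left (-25, +80), right (-25, -80), each to within 5 mm; the coupling stands at about (1, 0)
- mat: fixed green side mat, 240 mm (x) by 120 mm (y), 4 mm thick; origin at the centre of its underside, on the bench. To the left or right of the bay; wide enough for the three things in a row along its x, 80 mm apart
- tray: fixed red order tray, open box 170 mm (x) by 140 mm (y), walls 4 mm thick and 28 mm high, its floor 4 mm above the bench; origin at the centre of its underside, on the bench. On the other side of the bay from the mat
- tape: bystander, to be left alone: roll of black tape lying flat in the rear of the bay, 42 mm in diameter, 22 mm high; origin at the centre of its underside
- junction: bystander, to be left alone: grey junction box with a white cover, 70 x 70 mm, 39 mm high, on the bench beyond the bay; origin at the centre of its underside
- wrench: bystander, to be left alone: steel wrench 140 mm long lying flat on the bench beyond the bay; origin near its middle, on the underside
There are look-alikes about, which are no part of the job. Of the things that look like the can, the largest one is meant. There is more than one size of the jar; the one meant has the size given above.

How it is judged (in metres and radians):
On the way, in this order (a step that is already met when the one before it is completed fails the run):
1. the can, the jar and the carton all stand upright on the green mat (x of can in the frame of mat between -0.12 and 0.12 m and y of can in the frame of mat between -0.06 and 0.06 m and z of each of can, jar, carton in the frame of mat below 0.014 m and angle between each of can, jar, carton's own z axis and vertical below 0.15 rad and linear speed of each of can, jar, carton below 0.03 m/s and x of jar in the frame of mat between -0.12 and 0.12 m and y of jar in the frame of mat between -0.06 and 0.06 m and x of carton in the frame of mat between -0.12 and 0.12 m and y of carton in the frame of mat between -0.06 and 0.06 m), for 0.2 s.
2. the coupling stands upright in the red tray, the other three still on the mat (x of coupling in the frame of tray between -0.058 and 0.058 m and y of coupling in the frame of tray between -0.043 and 0.043 m and z of coupling in the frame of tray below 0.012 m and angle between each of coupling, can, jar, carton's own z axis and vertical below 0.15 rad and linear speed of coupling below 0.02 m/s and angular speed of coupling below 0.2 rad/s and x of can in the frame of mat between -0.12 and 0.12 m and y of can in the frame of mat between -0.06 and 0.06 m and z of each of can, jar, carton in the frame of mat below 0.014 m and x of jar in the frame of mat between -0.12 and 0.12 m and y of jar in the frame of mat between -0.06 and 0.06 m and x of carton in the frame of mat between -0.12 and 0.12 m and y of carton in the frame of mat between -0.06 and 0.06 m), for 0.2 s.
At the end, for the whole second after the job is handed in: The coupling stands upright (within 0.15 rad) on the floor of the red tray; the can, the jar and the carton each stand upright (within 0.1 rad) within 15 mm of where they stood at the start; the carton's sides are square to the bay within 0.2 rad; all are at rest and released (x of coupling in the frame of tray between -0.058 and 0.058 m and y of coupling in the frame of tray between -0.043 and 0.043 m and z of coupling in the frame of tray below 0.012 m and angle between coupling's own z axis and vertical below 0.15 rad and linear speed of each of coupling, can, jar, carton below 0.02 m/s and angular speed of each of coupling, can, jar, carton below 0.2 rad/s and distance of each of can, jar, carton from where it was at the start of the episode below 0.015 m and angle between each of can, jar, carton's own z axis and vertical below 0.1 rad and (angle between the x axis of carton and the x axis of bay, either way round below 0.2 rad or angle between the x axis of carton and the y axis of bay, either way round below 0.2 rad)); the robot touches nothing.
It fails at once if the tape is moved by more than 20 mm (distance of tape from where it was at the start of the episode above 0.02 m).
It fails at once if the junction is moved by more than 20 mm (distance of junction from where it was at the start of the episode above 0.02 m).
It fails at once if the wrench is moved by more than 20 mm (distance of wrench from where it was at the start of the episode above 0.02 m).
It fails at once if the can, the jar or the carton is tipped by more than 0.6 rad (angle between any of can, jar, carton's own z axis and vertical above 0.6 rad).
It also fails if it takes over 136 s, if anything falls off the work surface, if the arm or the gripper's body presses on something with over 40 N, if the wrist force passes 120 N, or if a joint passes its speed limit or range.

## Robot

A 6-joint arm with a two-finger parallel gripper is mounted at the origin on the work surface. World frame = base frame: x ahead of the robot, y to its left, z up, the work surface at z = 0. Lengths are in mm, angles in degrees, forces in N, time in s.
With the tool pointing down it reaches from about 300 to 850 mm from the base axis. Payload 4.2 kg.
Tool frame: the origin (TCP) lies between the finger pads; the fingertips stand 25 mm ahead of it and the grasp point (between the pads) lies 6 mm ahead of it; x points along the fingers, y is the direction in which the jaws open and shut, and the axes are right-handed (so a half turn about x gives the same grasp; the last joint's range is limited). The gripper opens to 91 mm and grips with 3 to 60 N. Pads are 32 mm wide; open, the fingers measure 118 mm over their backs; the gripper's body (76 mm by 178 mm) begins 60 mm behind the grasp point.
Start: joints at [-68.067, 18.312, 89.639, -0, 72.044, -1.146], TCP at [225.401, -528.994, 238.976] pointing down, gripper open.
Joint ranges: [-177.97, 177.97], [-48.28, 115.42], [12.27, 149.76], [-77.06, 257.06], [2.81, 150.46], [-146.56, 146.56]. Speed limits (degrees/s): [147.25, 147.25, 180, 180, 180, 180].

## Interface

Orientations are given as [roll, pitch, yaw] about the fixed x, y, z axes, in that order (R = Rz(yaw) Ry(pitch) Rx(roll)).
In Python, from workcell import env gives the robot as it stands.
- The arm moves only by the tool jog_arm, never from a script. Its argument "plan" is one flat list of numbers, 4 for each row, row after row: the shift along the tool's x, y, z in cm, then the turn about the tool's x in units of 6 degrees (1.0 is 6 degrees). In form: [tx, ty, tz, turn, tx, ty, tz, turn, ...]. A call has 1 to 12 rows; each row shifts and turns the commanded pose from where the row before left it, along the tool's axes as they then stand; what a row does not reach is not made up. A row lasts 1/12 s, in which the tool goes at most 41.7 mm and 7.16 degrees, less where a joint would pass 70% of its speed; a pose out of reach is approached as far as the arm can. A call with a gripper value outside its range is refused whole. "claw" is the finger opening in cm, from 0 to 9.12, set as the call begins (left out, the last holds). The fingers move at their own pace and stop on an object; "newtons" is the grip in N (left out, the last holds). Time passes only in rows, so rows that do not move let the fingers close. It gives the time, the measured TCP pose, the force and the opening at its end, in the units of the state.
- env.state(): the state, without advancing time (a new reading comes with each control period).
- env.grab_frame(name): name is "scene" or "top" or "wrist"; returns the picture (384x512x3 uint8, red, green, blue); there is no depth.
- env.calibration(name): a dict with "vertical_fov" (degrees; the focal length in pixels is half the picture's height over the tangent of half this angle, whatever the lens; pixels are square), "cx", "cy" (the principal point, pixels), "origin" and "orientation" of the camera in the world; the wrist camera has in their place "T_tool_cam" (4x4, takes a point from camera to tool coordinates, whose origin is the TCP and whose axes are the tool frame's). Camera axes: x right, y down, z forward; pixel columns grow to the right and rows downward; lengths in mm; the calibration is good to about 2 mm. The wrist camera is an equidistant fisheye: a pixel r from the principal point sees the ray r / f radians off the axis. A picture is of the moment at which its call begins: read the wrist's pose just before it. calibration takes no time and is no camera call.
- env.job_done(): hands the job in, once; it reports no verdict.
The state is a dict: "time_s": time; "qpos": joint angles; "qvel": joint speeds; "effort": joint torques, N m; "ee_pos": TCP position; "ee_rot": TCP orientation; "force": force on the tool from outside, world axes, zero at the start; "torque": the same for the moment, N m; "gripper_width": finger opening in mm.
Only numpy, scipy, OpenCV 4.12 (cv2) and the standard library are available. Lean on these libraries where they do the work, as an engineer would, in place of code of your own. Each camera call takes 0.05 s, during which the arm holds its last target.

## Working session

There is one attempt and no reset: what is moved stays moved. The work goes in short steps, Python scripts to look and compute and a tool call to move; the robot and the scene stay as the last step left them, time stands still between calls to the robot, and variables do not carry over. Pictures are saved under pics/ and viewed, and the job is handed in when it is done.

Besides the shell and the picture viewer there is one more tool, called after "Request:" as name(argument=value, ...) on one line, values as JSON. jog_arm: Moves the arm, as the interface text tells. Its arguments: {"type":"object","properties":{"plan":{"type":"array"},"claw":{"type":"number"},"newtons":{"type":"number"}},"required":["plan"]}

```bash
ls; mkdir -p pics; python3 - <<'E'
from workcell import env
import cv2
print(env.state())
for n in("scene","top","wrist"):
    print(n,env.calibration(n))
    cv2.imwrite(f"pics/{n}0.png",env.grab_frame(n)[:,:,::-1])
E
```

```text
pics
{'time_s': 0.0, 'qpos': array([-6.80682157e+01,  1.83494784e+01,  8.97067578e+01,  2.84124832e-04,
        7.20433970e+01, -1.14580907e+00]), 'qvel': array([ 0.02236559, -0.04169885,  0.07704423,  0.00746511, -0.10449103,
       -0.02471974]), 'effort': array([ 5.05025000e-04, -4.12458837e+01, -2.31973225e+01,  7.25919474e-02,
        4.55339835e-02, -1.12858261e-04]), 'ee_pos': array([ 225.21591802, -528.55183424,  238.13953979]), 'ee_rot': array([-91.3011531 ,  89.90036645, 111.77635243]), 'force': array([-0.17699154, -0.07937936,  0.07481246]), 'torque': array([-0.01884337,  0.02079621, -0.00804395]), 'gripper_width': 91.21928936451066}
scene {'vertical_fov': 53.59697186907864, 'cx': 257.33030052897476, 'cy': 189.22029252120993, 'origin': array([ 971.17336507, -151.68089864,  783.43021601]), 'orientation': array([-147.49092042,   -0.23848894,   68.15053957])}
top {'vertical_fov': 50.36094491227422, 'cx': 265.5089453755653, 'cy': 187.91296981094098, 'origin': array([ 473.14893102,   -7.57853541, 1211.05931082]), 'orientation': array([-176.59649307,    1.1939276 ,  -90.7657169 ])}
wrist {'vertical_fov': 65.70646984690485, 'cx': 256.09810775597697, 'cy': 192.13106865914435, 'T_tool_cam': array([[-6.37206129e-05, -2.68471314e-01,  9.63287677e-01,
        -1.46241944e+02],
       [ 9.99999992e-01,  9.02808064e-05,  9.13106449e-05,
        -1.50867097e-01],
       [-1.11480677e-04,  9.63287675e-01,  2.68471306e-01,
        -7.62761327e+01],
       [ 0.00000000e+00,  0.00000000e+00,  0.00000000e+00,
         1.00000000e+00]])}
```

View pics/scene0.png

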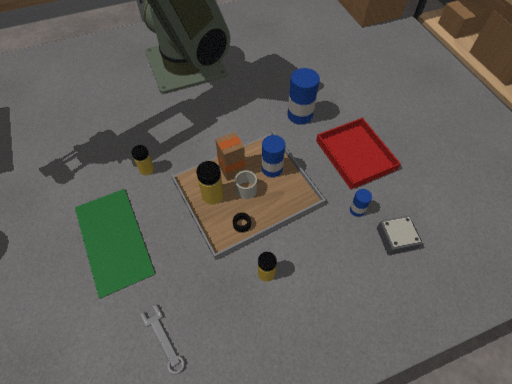

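View pics/top0.png

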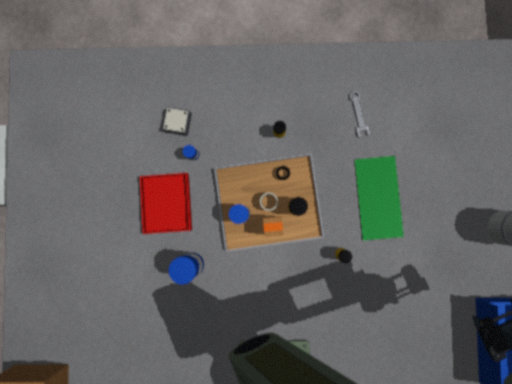

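View pics/wrist0.png

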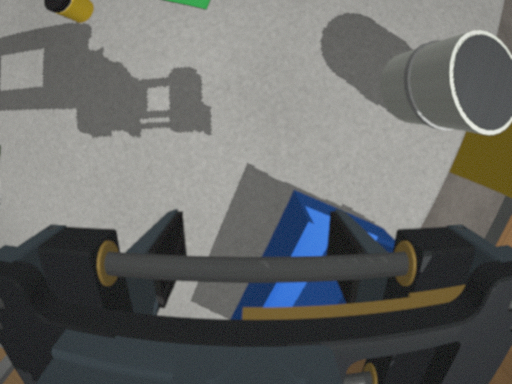

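The scene view shows the bay with the can at (209,182), the carton at (232,157), the jar at (273,157) and the coupling at (246,186). The mat is at (114,242) and the tray at (357,152).

Look-alikes:
- **Small cans:** scene (143,160) and (267,266).
- **Other jars:** large one at (303,97), small one at (361,203).

The ones I want all stand in the bay. I'll check their sizes by measurement.

```bash
cat > h.py <<'E'
import numpy as np, cv2
from scipy.spatial.transform import Rotation as R
from workcell import env
def cam(n):
    c=env.calibration(n); f=192/np.tan(np.radians(c["vertical_fov"]/2))
    if n=="wrist":
        s=env.state(); T=np.eye(4); T[:3,:3]=R.from_euler("xyz",s["ee_rot"],degrees=True).as_matrix(); T[:3,3]=s["ee_pos"]
        M=T@c["T_tool_cam"]; return f,c["cx"],c["cy"],M[:3,:3],M[:3,3],True
    return f,c["cx"],c["cy"],R.from_euler("xyz",c["orientation"],degrees=True).as_matrix(),c["origin"],False
def ray(C,uv):
    f,cx,cy,Rm,o,fe=C; p=np.atleast_2d(uv).astype(float)-[cx,cy]
    if fe:
        r=np.linalg.norm(p,axis=1,keepdims=True)+1e-9; th=r/f
        d=np.hstack([p/r*np.sin(th),np.cos(th)])
    else: d=np.hstack([p/f,np.ones((len(p),1))])
    return d@Rm.T
def onz(C,uv,z):
    d=ray(C,uv); return C[4]+d*((z-C[4][2])/d[:,2])[:,None]
def proj(C,P):
    f,cx,cy,Rm,o,fe=C; q=(np.atleast_2d(P)-o)@Rm
    if fe:
        r=np.linalg.norm(q[:,:2],axis=1,keepdims=True)+1e-9
        return q[:,:2]/r*f*np.arctan2(r,q[:,2:])+[cx,cy]
    return q[:,:2]/q[:,2:]*f+[cx,cy]
def grab(n,name=None):
    C=cam(n); im=env.grab_frame(n)[:,:,::-1].copy()
    if name: cv2.imwrite(f"pics/{name}.png",im)
    return C,im
E
python3 - <<'E'
from h import *
C=cam("top"); im=cv2.imread("pics/top0.png")
hsv=cv2.cvtColor(im,cv2.COLOR_BGR2HSV)
def blobs(m,z,nm):
    cs,_=cv2.findContours(m,cv2.RETR_EXTERNAL,cv2.CHAIN_APPROX_NONE)
    for c in cs:
        if cv2.contourArea(c)<40: continue
        w=onz(C,c[:,0,:],z)[:,:2].astype(np.float32)
        (cx,cy),r=cv2.minEnclosingCircle(w)
        print(nm,"px",c[:,0].mean(0).round(1),"A",cv2.contourArea(c),"circ",round(cx,1),round(cy,1),"d",round(2*r,1),"rect",cv2.minAreaRect(w))
I=lambda lo,hi:cv2.inRange(hsv,lo,hi)
blobs(I((40,80,40),(80,255,255)),4,"green")
blobs(I((0,150,80),(4,255,255))|I((172,150,80),(180,255,255)),28,"red")
blobs(I((105,150,60),(130,255,255)),108,"blue")
blobs(I((5,190,150),(13,255,255)),112,"orange")
blobs(I((0,0,0),(180,255,40)),114,"black")
for n,b in(("scene0",(150,110,350,260)),("top0",(205,145,330,255))):
    i=cv2.imread(f"pics/{n}.png")[b[1]:b[3],b[0]:b[2]]
    i=cv2.resize(i,None,fx=4 if n=="scene0" else 5,fy=4 if n=="scene0" else 5,interpolation=cv2.INTER_CUBIC); cv2.imwrite(f"pics/{n}c.png",i)
E
```

```text
green px [378.5 197.6] A 3271.0 circ 512.4 -314.3 d 263.6 rect ((512.1513671875, -315.0848388671875), (240.8713836669922, 121.67259216308594), 4.297948837280273)
red px [165.  202.9] A 2715.0 circ 504.8 309.5 d 212.3 rect ((504.5493469238281, 309.8049011230469), (167.4748077392578, 144.13819885253906), 3.350341320037842)
blue px [505.2 366.6] A 258.0 circ 63.7 -603.6 d 89.0 rect ((63.73288345336914, -603.576904296875), (30.910249710083008, 85.1662826538086), 87.2151870727539)
blue px [504.2 319.3] A 54.5 circ 185.3 -606.8 d 42.5 rect ((184.31301879882812, -607.3008422851562), (13.640691757202148, 42.42073059082031), 25.53936004638672)
blue px [497.8 303.7] A 269.0 circ 226.9 -589.2 d 78.9 rect ((217.8155517578125, -589.446533203125), (75.08930206298828, 44.02669906616211), 89.48115539550781)
blue px [183.1 268.9] A 629.0 circ 324.9 238.2 d 82.9 rect ((325.5765686035156, 239.0744171142578), (70.4134521484375, 81.20962524414062), 44.19829559326172)
blue px [238.1 213.5] A 254.0 circ 470.6 89.1 d 53.2 rect ((470.9599914550781, 88.41471862792969), (51.42402267456055, 45.81769943237305), 
[... 610 characters left out ...]
021484375, 111.24986267089844), 59.500022888183594)
black px [494.4 333.9] A 1107.0 circ 144.7 -568.7 d 135.2 rect ((136.1221466064453, -570.0247192382812), (98.109130859375, 116.76338195800781), 87.21527862548828)
black px [344.4 256.4] A 106.0 circ 354.1 -193.1 d 35.2 rect ((353.7860107421875, -192.32171630859375), (31.316638946533203, 30.802574157714844), 74.5769271850586)
black px [297.1 205.9] A 205.0 circ 488.8 -70.3 d 47.6 rect ((490.2534484863281, -70.70552825927734), (45.548988342285156, 40.18199920654297), 89.1927719116211)
black px [278.9 127.5] A 98.0 circ 702.4 -24.4 d 34.2 rect ((702.4273681640625, -23.03714370727539), (29.840290069580078, 30.18294334411621), 89.08030700683594)
```

View pics/scene0c.png

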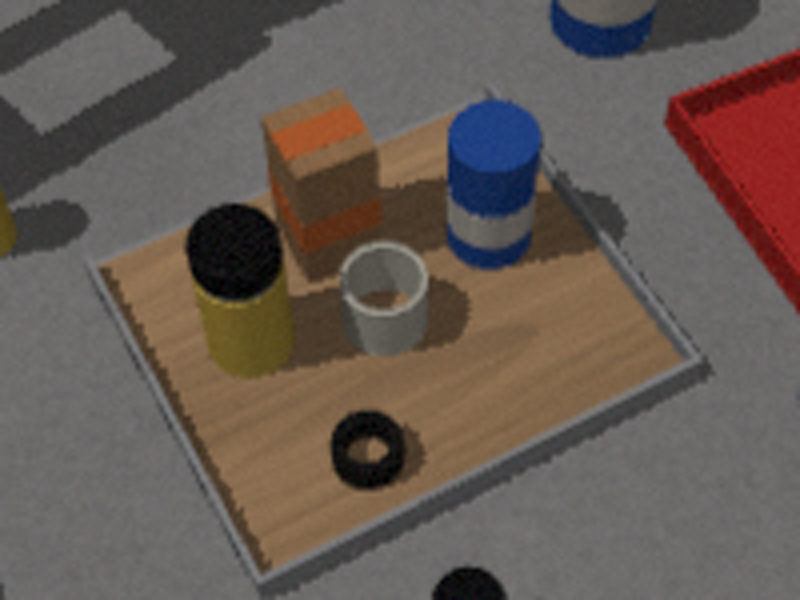

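View pics/top0c.png

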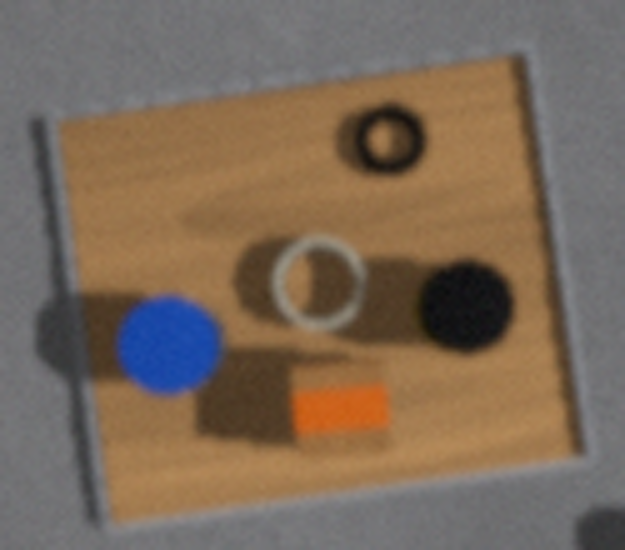

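The crops confirm the yellow can in the bay as the largest of its kind, with a cap about 47 mm against roughly 30 mm. The jar in the bay has a lid of about 53 mm, where the others are about 80 and 35 mm. Next I'll get the bay's angle and two-view positions.

```bash
python3 - <<'E'
from h import *
T=cam("top");S=cam("scene")
tp=lambda x,y:(205+x/5-.4,145+y/5-.4); sp=lambda x,y:(150+x/4-.4,110+y/4-.4)
def yaw(a,b): d=b-a; return np.degrees(np.arctan2(d[1],d[0]))
for C,f,pts in((T,tp,[(40,118),(528,55),(583,455),(103,525)]),(S,sp,[(705,358),(262,580),(92,262),(488,95)])):
    c=[onz(C,f(*p),z)[0] for p,z in zip(pts,(22,22,22,22))]
    print("FL FR NR NL",[x[:2].round(0) for x in c],"center",(sum(c)/4).round(1),"yaw far",yaw(c[1],c[0])-90,"right",yaw(c[2],c[1]),"left",yaw(c[3],c[0]))
# top-face centres
print("can top",onz(T,tp(466,306),114),"scene",onz(S,sp(235,250),114))
print("jar",onz(T,tp(169,345),108),onz(S,sp(494,137),108))
print("carton",onz(T,tp(341,406),112),onz(S,sp(319,135),112))
print("coupling",onz(T,tp(318,283),54),onz(S,sp(385,280),54))
print("carton yaw",yaw(onz(T,tp(388,385),112)[0],onz(T,tp(293,393),112)[0])-90,yaw(onz(T,tp(388,430),112)[0],onz(T,tp(293,435),112)[0])-90)
print("scene carton L",yaw(onz(S,sp(265,122),112)[0],onz(S,sp(345,92),112)[0]),yaw(onz(S,sp(288,172),112)[0],onz(S,sp(378,150),112)[0]))
print("tape",onz(T,tp(390,138),30))
# mat / tray corner yaw
for n,lo,hi,z in(("mat",(40,80,40),(80,255,255),4),):
    im=cv2.imread("pics/top0.png");m=cv2.inRange(cv2.cvtColor(im,cv2.COLOR_BGR2HSV),lo,hi)
    c=max(cv2.findContours(m,0,1)[0],key=cv2.contourArea);w=onz(T,c[:,0],z)[:,:2].astype(np.float32)
    print(n,cv2.boxPoints(cv2.minAreaRect(w)).round(0).tolist())
s=env.state();print(R.from_euler("xyz",s["ee_rot"],degrees=True).as_matrix().round(3))
E
```

```text
FL FR NR NL [array([604., 171.]), array([ 637., -116.]), array([ 404., -143.]), array([367., 135.])] center [503.   11.9  22. ] yaw far 6.483184100053052 right 6.629702213257198 left 8.446419253375181
FL FR NR NL [array([607., 171.]), array([ 643., -114.]), array([ 408., -144.]), array([375., 131.])] center [507.9  10.9  22. ] yaw far 7.191530048754444 right 7.409093260784691 left 9.614355724686725
can top [[489.42071572 -71.50577267 114.        ]] scene [[496.83416486 -71.86930909 114.        ]]
jar [[470.66259261  88.66352168 108.        ]] [[472.08399088  90.2252257  108.        ]]
carton [[436.80351287  -3.73712664 112.        ]] [[437.07453084  -2.88773483 112.        ]]
coupling [[504.4760215    8.49301458  54.        ]] [[506.53179575   9.29626928  54.        ]]
carton yaw 4.062064846229745 2.2885867046995827
scene carton L 94.83121549299328 85.74566691571059
tape [[588.67662946 -34.11748649  30.        ]]
mat [[387.0, -263.0], [397.0, -385.0], [637.0, -367.0], [628.0, -245.0]]
[[-0.001  0.392 -0.92 ]
 [ 0.001 -0.92  -0.392]
 [-1.    -0.001 -0.   ]]
```

Request:
jog_arm(plan=[0,0,0,-1.02,0,0,0,-1.02,0,0,0,-1.02,0,0,0,-1.02,0,0,0,-1.02,0,0,0,-1.02,0,0,0,-1.02,0,0,0,-1.02,0,0,0,-1.02,0,0,0,-1.02,0,0,0,-1.02,0,0,0,-1.02], claw=8, newtons=15)

```text
time_s: 1.15
ee_pos: [225.3, -528.8, 238.6]
ee_rot: [-168.2, 90.0, 108.7]
force: [-0.9, -0.5, -0.5]
gripper_width: 79.7
```

```bash
cat >> h.py <<'E'
def rel(x,y,z,yaw=None,steps=None):
    s=env.state();M=R.from_euler("xyz",s["ee_rot"],degrees=True).as_matrix();p=s["ee_pos"]
    yc=np.degrees(np.arctan2(M[1,1],M[0,1])); d=M.T@(np.array([x,y,z])-p)/10
    print("t",round(s["time_s"],2),"tcp",p.round(1),"yaw",yc.round(2),"w",round(s["gripper_width"],1),"F",s["force"].round(1),"| shift cm",d.round(2),"rows>=",np.ceil(np.linalg.norm(d)/4.1),"| turn u",None if yaw is None else round((yc-yaw)/6,2))
E
python3 -c "
from h import *
rel(437,-3,235,6.8)"
```

```text
t 1.15 tcp [ 225.3 -528.8  238.6] yaw 6.82 w 79.7 F [-0.9 -0.5 -0.5] | shift cm [  0.39  27.26 -49.69] rows>= 14.0 | turn u 0.0
```

Request:
jog_arm(plan=[0,1.9,-3.5,0,0,1.9,-3.5,0,0,1.9,-3.5,0,0,1.9,-3.5,0,0,1.9,-3.5,0,0,1.9,-3.5,0,0,1.9,-3.5,0,0,1.9,-3.5,0,0,1.9,-3.5,0,0,1.9,-3.5,0,0,1.9,-3.5,0,0,1.9,-3.5,0])

```text
time_s: 2.15
ee_pos: [404.3, -83.9, 239.0]
ee_rot: [42.4, 90.0, -41.1]
force: [0.9, -0.0, -0.4]
gripper_width: 80.2
```

Request:
jog_arm(plan=[0,1.5,-2.6,0,0,1.5,-2.6,0,0,1.4,-2.5,0,0,0,0,0,0,0,0,0])

```text
time_s: 2.57
ee_pos: [439.3, -3.4, 238.6]
ee_rot: [-70.4, 89.9, -153.7]
force: [0.2, -0.5, -0.5]
gripper_width: 80.2
```

```bash
python3 -c "
from h import *
rel(437,-3,235,6.8)
C,im=grab('wrist','w1')
np.save('w1.npy',np.array(C[:5],dtype=object),allow_pickle=True)
cv2.imwrite('pics/w1b.png',cv2.resize(im,None,fx=1.5,fy=1.5,interpolation=cv2.INTER_CUBIC))
"
```

```text
t 2.57 tcp [439.3  -3.4 238.6] yaw 6.7 w 80.2 F [ 0.2 -0.5 -0.5] | shift cm [ 0.36 -0.22 -0.07] rows>= 1.0 | turn u -0.02
```

View pics/w1b.png

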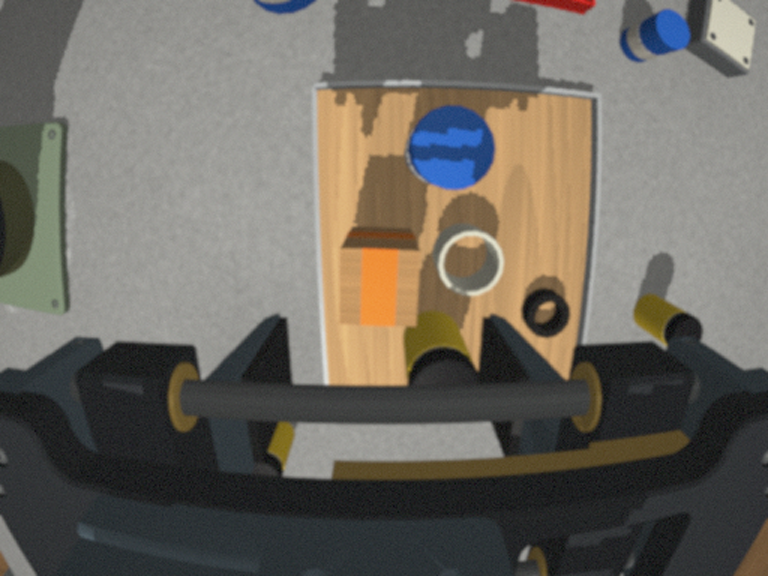

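The wrist view shows the carton top with corners at (341,247), (418,249), (416,326) and (340,323) in the 1.5x picture. The jar lid is at (451,147) and the coupling ring at (470,262).

```bash
python3 -c "
from h import *
C=cam('wrist')
c=onz(C,np.array([(341,247),(418,248.5),(416,326),(340,323)])/1.5-.2,112);print(c.round(1),c.mean(0))
for a,b in((0,1),(3,2),(3,0),(2,1)):
  d=c[b]-c[a];print(np.degrees(np.arctan2(d[1],d[0])),np.linalg.norm(d))
print('jar',onz(C,np.array((451.5,147.5))/1.5-.2,108)); print('coup',onz(C,np.array((470,262))/1.5-.2,54))
b=onz(C,np.array([(317,87),(598,97)])/1.5-.2,22);print('lip',b,np.degrees(np.arctan2(b[1,1]-b[0,1],b[1,0]-b[0,0])))
rel(c[:,0].mean(),c[:,1].mean(),92,6.8)
"
```

```text
[[409.2  19.2 112. ]
 [457.   23.8 112. ]
 [462.6 -27.2 112. ]
 [413.1 -30.9 112. ]] [435.47485487  -3.78452773 112.        ]
5.4483455975378 47.950850847308836
4.278757156362651 49.65801993882694
94.37735612254997 50.25204926563868
96.29508796547762 51.262475428481835
jar [[469.95572639  88.80945081 108.        ]]
coup [[503.75991611   8.15937592  54.        ]]
lip [[368.61005728 131.79212218  22.        ]
 [605.25777823 162.4404695   22.        ]] 7.379326093244133
t 2.62 tcp [438.9  -4.3 238.6] yaw 6.6 w 79.9 F [-0.1  0.4 -0.5] | shift cm [14.66 -0.32 -0.1 ] rows>= 4.0 | turn u -0.03
```

Request:
jog_arm(plan=[3,-0.3,-0.1,0,3,0,0,0,3,0,0,0,3,0,0,0,2.0,0,0,0,0.7,0,0,0,0,0,0,0])

```text
time_s: 3.2
ee_pos: [434.7, -4.7, 90.7]
ee_rot: [-94.3, 89.8, -177.9]
force: [-0.2, -1.0, 0.2]
gripper_width: 80.0
```

Request:
jog_arm(plan=[0,0,0,0,0,0,0,0,0,0,0,0,0,0,0,0,0,0,0,0,0,0,0,0], claw=4, newtons=15)

```text
time_s: 3.7
ee_pos: [436.2, -3.8, 92.6]
ee_rot: [42.6, 90.0, -40.8]
force: [-1.8, -1.0, 4.3]
gripper_width: 50.2
```

```bash
python3 -c "
from h import *
rel(437,-3,235,6.8)"
```

```text
t 3.7 tcp [436.2  -3.8  92.6] yaw 6.54 w 50.2 F [-1.8 -1.   4.3] | shift cm [-14.24   0.1   -0.06] rows>= 4.0 | turn u -0.04
```

Request:
jog_arm(plan=[-1,0,0,0,-2.5,0,0,0,-3,0,0,0,-3,0,0,0,-2.5,0,0,0,-0.5,0,0,0])

```text
time_s: 4.2
ee_pos: [438.3, -3.6, 220.8]
ee_rot: [81.7, 89.5, -1.8]
force: [0.9, 0.4, -2.7]
gripper_width: 50.2
```

```bash
python3 -c "
from h import *
rel(427,-321.5,210,6.6)"
```

```text
t 4.2 tcp [438.3  -3.6 220.8] yaw 6.53 w 50.2 F [ 0.9  0.4 -2.7] | shift cm [ 1.08 -4.75 31.45] rows>= 8.0 | turn u -0.01
```

Request:
jog_arm(plan=[0,-0.2,1.5,0,0,-0.4,3,0,0,-0.5,3.5,0,0,-0.5,3.5,0,0,-0.5,3.5,0,0,-0.5,3.5,0,0,-0.5,3.5,0,0,-0.5,3.5,0,0,-0.5,3,0,0,-0.3,2,0,0,0,1,0,0,0,0,0])

```text
time_s: 5.2
ee_pos: [427.9, -323.0, 215.4]
ee_rot: [-131.1, 89.9, 145.3]
force: [0.9, -0.0, -2.6]
gripper_width: 50.0
```

```bash
python3 -c "
from h import *
rel(427,-321.5,89,6.6)"
```

```text
t 5.2 tcp [ 427.9 -323.   215.4] yaw 6.39 w 50.0 F [ 0.9 -0.  -2.6] | shift cm [12.64 -0.06 -0.14] rows>= 4.0 | turn u -0.04
```

Request:
jog_arm(plan=[2.5,0,0,0,3,0,0,0,3,0,0,0,2,0,0,0,1,0,0,0,0.6,0,0,0,0.4,0,0,0,0,0,0,0,0,0,0,0])

```text
time_s: 5.95
ee_pos: [428.9, -321.8, 92.9]
ee_rot: [47.1, 89.9, -36.4]
force: [-0.2, 0.4, -2.4]
gripper_width: 50.0
```

```bash
python3 -c "
from h import *
rel(427,-321.5,89,6.6)"
```

```text
t 5.95 tcp [ 428.9 -321.8   92.9] yaw 6.53 w 50.0 F [-0.2  0.4 -2.4] | shift cm [ 0.39 -0.18 -0.06] rows>= 1.0 | turn u -0.01
```

Request:
jog_arm(plan=[0.2,0,0,0,0.2,0,0,0,0,0,0,0])

```text
time_s: 6.2
ee_pos: [428.6, -322.0, 88.5]
ee_rot: [47.3, 89.9, -36.2]
force: [1.0, 0.4, -0.8]
gripper_width: 50.1
```

```bash
python3 -c "
from h import *
rel(427,-321.5,89,6.6)"
```

```text
t 6.2 tcp [ 428.6 -322.    88.5] yaw 6.51 w 50.1 F [ 1.   0.4 -0.8] | shift cm [-0.05 -0.16 -0.07] rows>= 1.0 | turn u -0.02
```

Request:
jog_arm(plan=[0,0,0,0,0,0,0,0,0,0,0,0,0,0,0,0], claw=8)

```text
time_s: 6.53
ee_pos: [428.2, -321.8, 88.2]
ee_rot: [42.5, 90.0, -41.0]
force: [-0.0, -0.2, 0.0]
gripper_width: 73.9
```

Request:
jog_arm(plan=[-2,0,0,0,-3,0,0,0,-3,0,0,0,-3,0,0,0,-2,0,0,0])

```text
time_s: 6.95
ee_pos: [428.8, -322.2, 221.1]
ee_rot: [44.3, 89.8, -39.2]
force: [0.5, 0.4, -0.6]
gripper_width: 79.9
```

```bash
python3 -c "
from h import *
rel(491,-71.5,215,6.6)"
```

```text
t 6.95 tcp [ 428.8 -322.2  221.1] yaw 6.52 w 79.9 F [ 0.5  0.4 -0.6] | shift cm [  0.56   9.02 -24.2 ] rows>= 7.0 | turn u -0.01
```

Request:
jog_arm(plan=[0,0.5,-1.5,0,0,1.2,-3.2,0,0,1.3,-3.5,0,0,1.3,-3.5,0,0,1.3,-3.5,0,0,1.3,-3.5,0,0,1.2,-3.2,0,0,0.7,-1.8,0,0,0.2,-0.5,0,0,0,0,0,0,0,0,0])

```text
time_s: 7.87
ee_pos: [490.0, -71.5, 217.9]
ee_rot: [-21.9, 90.0, -105.4]
force: [0.4, -0.2, -0.7]
gripper_width: 79.9
```

```bash
python3 -c "
from h import *
rel(491,-71.5,215,6.6)
C,im=grab('wrist','w2')
cv2.imwrite('pics/w2b.png',cv2.resize(im,None,fx=1.5,fy=1.5,interpolation=cv2.INTER_CUBIC))
"
```

```text
t 7.87 tcp [490.  -71.5 217.9] yaw 6.55 w 79.9 F [ 0.4 -0.2 -0.7] | shift cm [0.29 0.1  0.02] rows>= 1.0 | turn u -0.01
```

View pics/w2b.png

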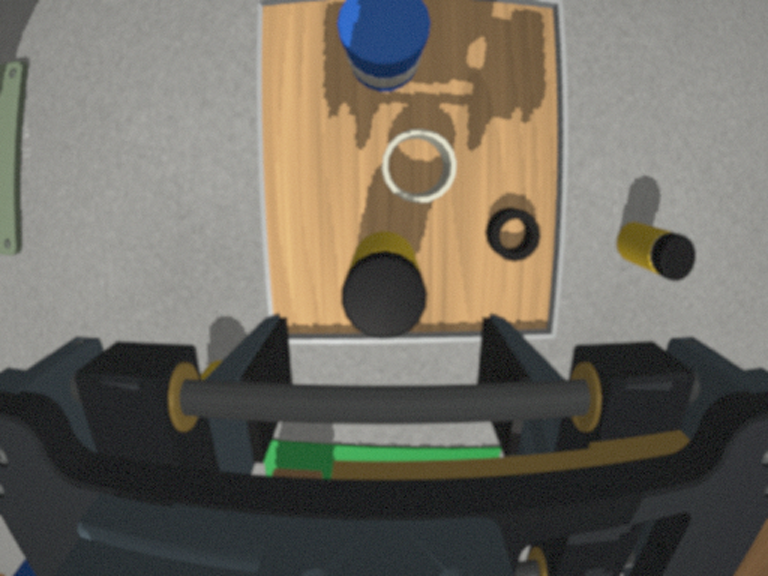

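The can's cap is at (384,295) in the 1.5x picture. The coupling is at (420,165), and the carton stands on the mat near (300,475).

```bash
python3 -c "
from h import *
C=cam('wrist')
print(onz(C,np.array([(384,295),(343,295),(425,295),(384,337),(384,254)])/1.5-.2,114).round(1))
print('coup',onz(C,np.array((420,166))/1.5-.2,54))
p=onz(C,np.array((384,295))/1.5-.2,114)[0]
rel(p[0],p[1],92,6.5)
"
```

```text
[[489.8 -69.6 114. ]
 [465.9 -72.3 114. ]
 [513.7 -66.9 114. ]
 [492.8 -95.8 114. ]
 [487.1 -45.3 114. ]]
coup [[505.88134719   7.45193093  54.        ]]
t 7.92 tcp [489.9 -71.9 217.9] yaw 6.49 w 79.4 F [0.2 0.1 0.1] | shift cm [12.59  0.02 -0.24] rows>= 4.0 | turn u -0.0
```

Request:
jog_arm(plan=[2.5,0,-0.1,0,3,0,0,0,3,0,0,0,2.5,0,0,0,1.1,0,0,0,0.4,0,0,0,0,0,0,0])

```text
time_s: 8.5
ee_pos: [489.4, -71.1, 92.1]
ee_rot: [-98.7, 89.9, 177.8]
force: [0.6, 0.6, -0.4]
gripper_width: 80.1
```

Request:
jog_arm(plan=[0,0,0,0,0,0,0,0,0,0,0,0,0,0,0,0,0,0,0,0,0,0,0,0], claw=4, newtons=18)

```text
time_s: 9.0
ee_pos: [490.2, -70.1, 93.6]
ee_rot: [58.2, 89.9, -25.2]
force: [-2.1, -1.0, 3.5]
gripper_width: 51.9
```

```bash
python3 -c "
from h import *
rel(490,-71.5,215,6.6)"
```

```text
t 9.0 tcp [490.2 -70.1  93.6] yaw 6.53 w 51.9 F [-2.1 -1.   3.5] | shift cm [-12.14  -0.03   0.15] rows>= 3.0 | turn u -0.01
```

Request:
jog_arm(plan=[-1,0,0,0,-2.5,0,0,0,-3,0,0,0,-3,0,0,0,-2,0,0,0,-0.5,0,0,0])

```text
time_s: 9.5
ee_pos: [491.8, -70.2, 216.9]
ee_rot: [74.4, 89.6, -9.1]
force: [0.9, -0.3, -2.0]
gripper_width: 51.9
```

```bash
python3 -c "
from h import *
rel(512,-315,210,6.5)"
```

```text
t 9.5 tcp [491.8 -70.2 216.9] yaw 6.53 w 51.9 F [ 0.9 -0.3 -2. ] | shift cm [ 0.73 -0.78 24.55] rows>= 6.0 | turn u 0.0
```

Request:
jog_arm(plan=[0,0,1.5,0,0,-0.1,3,0,0,-0.1,3.5,0,0,-0.1,3.5,0,0,-0.1,3.5,0,0,-0.1,3.5,0,0,-0.1,3,0,0,-0.1,2,0,0,-0.1,1,0,0,0,0,0,0,0,0,0])

```text
time_s: 10.42
ee_pos: [509.3, -313.4, 211.9]
ee_rot: [-146.6, 89.8, 129.8]
force: [0.5, -0.4, -3.2]
gripper_width: 51.9
```

```bash
python3 -c "
from h import *
rel(512,-315,89.6,6.5)"
```

```text
t 10.42 tcp [ 509.3 -313.4  211.9] yaw 6.48 w 51.9 F [ 0.5 -0.4 -3.2] | shift cm [12.23  0.27  0.22] rows>= 3.0 | turn u -0.0
```

Request:
jog_arm(plan=[2.5,0.3,0.2,0,3,0,0,0,3,0,0,0,2,0,0,0,1,0,0,0,0.5,0,0,0,0.2,0,0,0,0,0,0,0])

```text
time_s: 11.08
ee_pos: [513.8, -315.8, 91.8]
ee_rot: [54.3, 89.9, -29.1]
force: [-0.7, 0.5, -2.3]
gripper_width: 51.5
```

```bash
python3 -c "
from h import *
rel(512,-315,89.6,6.5)"
```

```text
t 11.08 tcp [ 513.8 -315.8   91.8] yaw 6.55 w 51.5 F [-0.7  0.5 -2.3] | shift cm [ 0.22 -0.17 -0.09] rows>= 1.0 | turn u 0.01
```

Request:
jog_arm(plan=[0.2,0,0,0,0.1,0,0,0,0,0,0,0])

```text
time_s: 11.33
ee_pos: [513.9, -316.5, 89.6]
ee_rot: [52.5, 89.8, -31.0]
force: [-0.7, -0.2, 2.4]
gripper_width: 51.7
```

```bash
python3 -c "
from h import *
rel(512,-315,89.6,6.5)"
```

```text
t 11.33 tcp [ 513.9 -316.5   89.6] yaw 6.51 w 51.7 F [-0.7 -0.2  2.4] | shift cm [-0.   -0.17 -0.17] rows>= 1.0 | turn u 0.0
```

Request:
jog_arm(plan=[0,0,0,0,0,0,0,0,0,0,0,0,0,0,0,0], claw=6.8)

```text
time_s: 11.67
ee_pos: [513.1, -316.0, 88.1]
ee_rot: [40.4, 90.0, -43.0]
force: [-1.0, 0.4, 0.3]
gripper_width: 68.0
```

Request:
jog_arm(plan=[-2,0,0,0,-3,0,0,0,-3,0,0,0,-3,0,0,0,-2,0,0,0])

```text
time_s: 12.08
ee_pos: [513.8, -316.4, 221.1]
ee_rot: [50.6, 89.8, -32.9]
force: [0.9, -1.0, 0.5]
gripper_width: 68.1
```

```bash
python3 -c "
from h import *
rel(470.5,89,215,6.5)"
```

```text
t 12.08 tcp [ 513.8 -316.4  221.1] yaw 6.51 w 68.1 F [ 0.9 -1.   0.5] | shift cm [  0.51   0.3  -40.78] rows>= 10.0 | turn u 0.0
```

Request:
jog_arm(plan=[0,0,-2,0,0,0.1,-3.8,0,0,0,-4,0,0,0,-4,0,0,0,-4,0,0,0,-4,0,0,0,-4,0,0,0,-4,0,0,0.1,-4,0,0,0,-4,0,0,0,-2.2,0,0,0,-0.8,0], claw=8)

```text
time_s: 13.08
ee_pos: [468.1, 92.6, 218.0]
ee_rot: [171.0, 89.9, 87.7]
force: [-0.1, 0.0, -0.1]
gripper_width: 79.7
```

Request:
jog_arm(plan=[0,0,0,0,0,0,0,0])

```text
time_s: 13.25
ee_pos: [468.8, 89.2, 217.9]
ee_rot: [-1.4, 89.9, -84.8]
force: [0.6, -1.2, -0.6]
gripper_width: 80.0
```

```bash
python3 -c "
from h import *
rel(470.5,89,215,6.6)
C,im=grab('wrist','w3')
cv2.imwrite('pics/w3b.png',cv2.resize(im,None,fx=1.5,fy=1.5,interpolation=cv2.INTER_CUBIC))
"
```

```text
t 13.25 tcp [468.8  89.2 217.9] yaw 6.56 w 80.0 F [ 0.6 -1.2 -0.6] | shift cm [0.29 0.16 0.04] rows>= 1.0 | turn u -0.01
```

View pics/w3b.png

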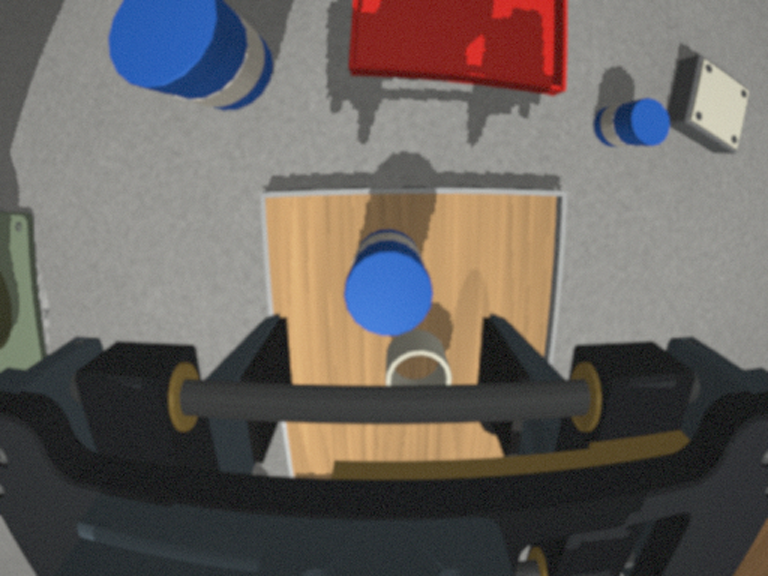

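The jar lid is at (388,291) in the 1.5x picture. The larger jar is at (165,40) and the small one at (647,122), so the one between the fingers is the right one.

```bash
python3 -c "
from h import *
C=cam('wrist')
p=onz(C,np.array([(388.5,291),(345,291),(432,291),(388,334),(388,248)])/1.5-.2,108);print(p.round(1))
rel(p[0,0],p[0,1],88,6.5)
"
```

```text
[[471.4  92.  108. ]
 [445.5  89.  108. ]
 [497.3  95.  108. ]
 [474.3  64.6 108. ]
 [468.1 117.9 108. ]]
t 13.3 tcp [468.9  88.7 217.9] yaw 6.49 w 80.1 F [0.1 0.2 0.2] | shift cm [12.99  0.29 -0.31] rows>= 4.0 | turn u -0.0
```

Request:
jog_arm(plan=[2.5,0.2,-0.2,0,3,0,0,0,3,0,0,0,2.5,0,0,0,1.4,0,0,0,0.6,0,0,0,0,0,0,0])

```text
time_s: 13.88
ee_pos: [470.0, 90.4, 86.7]
ee_rot: [-80.5, 89.8, -164.1]
force: [-0.4, -0.4, -0.8]
gripper_width: 80.4
```

Request:
jog_arm(plan=[0,0,0,0,0,0,0,0,0,0,0,0,0,0,0,0,0,0,0,0,0,0,0,0], claw=4, newtons=20)

```text
time_s: 14.38
ee_pos: [471.0, 91.9, 88.8]
ee_rot: [83.0, 89.9, -0.5]
force: [-0.4, -0.8, 5.1]
gripper_width: 53.8
```

```bash
python3 -c "
from h import *
rel(470.5,89,215,6.5)"
```

```text
t 14.38 tcp [471.   91.9  88.8] yaw 6.53 w 53.8 F [-0.4 -0.8  5.1] | shift cm [-12.62  -0.06   0.29] rows>= 4.0 | turn u 0.01
```

Request:
jog_arm(plan=[-1,0,0,0,-2.5,0,0,0,-3,0,0,0,-3,0,0,0,-2.5,0,0,0,-0.5,0,0,0])

```text
time_s: 14.88
ee_pos: [472.5, 92.3, 216.8]
ee_rot: [93.3, 89.5, 9.8]
force: [1.6, -0.3, -2.8]
gripper_width: 53.8
```

```bash
python3 -c "
from h import *
rel(597,-308,213,6.5)"
```

```text
t 14.88 tcp [472.5  92.3 216.8] yaw 6.53 w 53.8 F [ 1.6 -0.3 -2.8] | shift cm [ 0.42  7.81 41.19] rows>= 11.0 | turn u 0.01
```

Request:
jog_arm(plan=[0,0.3,1.8,0,0,0.6,3.3,0,0,0.7,3.7,0,0,0.7,3.8,0,0,0.7,3.8,0,0,0.7,3.8,0,0,0.7,3.8,0,0,0.7,3.8,0,0,0.7,3.8,0,0,0.7,3.7,0,0,0.7,3,0,0,0.4,2,0])

```text
time_s: 15.88
ee_pos: [591.7, -302.9, 210.2]
ee_rot: [-102.9, 89.9, 173.5]
force: [-0.4, -0.4, -1.8]
gripper_width: 53.9
```

Request:
jog_arm(plan=[0,0.2,1,0,0,0,0,0,0,0,0,0])

```text
time_s: 16.13
ee_pos: [594.2, -308.7, 211.4]
ee_rot: [-137.6, 89.8, 138.9]
force: [-0.2, 0.4, -2.6]
gripper_width: 53.6
```

```bash
python3 -c "
from h import *
rel(597,-308,84.8,6.5)"
```

```text
t 16.13 tcp [ 594.2 -308.7  211.4] yaw 6.5 w 53.6 F [-0.2  0.4 -2.6] | shift cm [12.66  0.32 -0.  ] rows>= 4.0 | turn u 0.0
```

Request:
jog_arm(plan=[2.5,0.3,0,0,3,0,0,0,3,0,0,0,2,0,0,0,1,0,0,0,0.6,0,0,0,0.4,0,0,0,0,0,0,0])

```text
time_s: 16.8
ee_pos: [598.2, -308.9, 88.5]
ee_rot: [58.8, 89.9, -24.6]
force: [0.2, 0.1, -2.5]
gripper_width: 53.6
```

```bash
python3 -c "
from h import *
rel(597,-308,84.8,6.5)"
```

```text
t 16.8 tcp [ 598.2 -308.9   88.5] yaw 6.55 w 53.6 F [ 0.2  0.1 -2.5] | shift cm [ 0.37 -0.11 -0.1 ] rows>= 1.0 | turn u 0.01
```

Request:
jog_arm(plan=[0.2,0,0,0,0.2,0,0,0,0,0,0,0])

```text
time_s: 17.05
ee_pos: [598.4, -309.6, 84.9]
ee_rot: [56.3, 89.9, -27.2]
force: [0.1, -0.2, -3.1]
gripper_width: 53.7
```

Request:
jog_arm(plan=[0,0,0,0,0,0,0,0,0,0,0,0,0,0,0,0], claw=6.8)

```text
time_s: 17.38
ee_pos: [598.1, -309.5, 84.4]
ee_rot: [52.0, 89.9, -31.5]
force: [-0.6, -0.4, 0.8]
gripper_width: 68.0
```

Request:
jog_arm(plan=[-2,0,0,0,-3,0,0,0,-3,0,0,0,-3,0,0,0,-2,0,0,0])

```text
time_s: 17.8
ee_pos: [598.6, -309.7, 217.6]
ee_rot: [54.5, 89.7, -29.0]
force: [-0.1, -0.0, 0.1]
gripper_width: 68.1
```

```bash
python3 -c "
from h import *
rel(505,8,150,6.5)
grab('scene','s4'); grab('wrist','w4')"
```

```text
t 17.8 tcp [ 598.6 -309.7  217.6] yaw 6.52 w 68.1 F [-0.1 -0.   0.1] | shift cm [  6.65  -5.72 -32.65] rows>= 9.0 | turn u 0.0
```

View pics/s4.png

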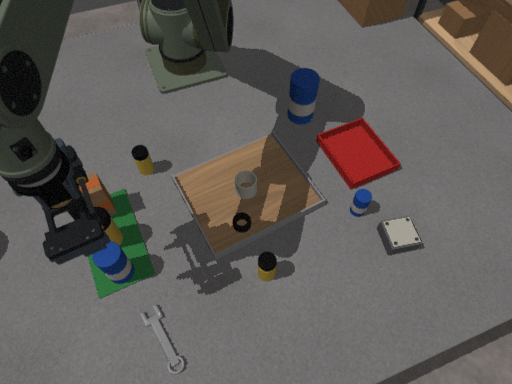

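View pics/w4.png

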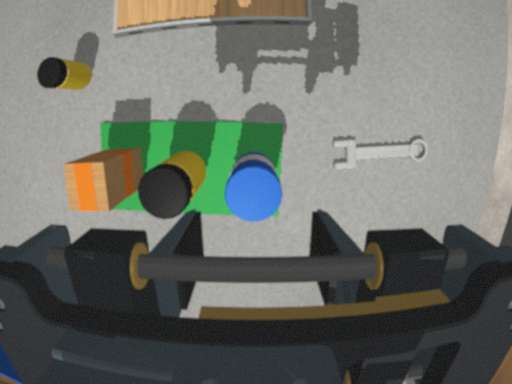

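The scene view shows all three standing on the green mat: carton (102,195), can (112,228), jar (116,263). The coupling stands free at (246,184).

Request:
jog_arm(plan=[0,-0.3,-1.5,0,0,-0.5,-3,0,0,-0.6,-3.5,0,0,-0.6,-3.5,0,0,-0.7,-3.7,0,0.5,-0.7,-3.7,0,1,-0.7,-3.7,0,1,-0.7,-3.7,0,1,-0.5,-3.2,0,1,-0.3,-2,0,1,-0.1,-1,0,0,0,0,0], claw=8)

```text
time_s: 18.9
ee_pos: [501.6, 9.1, 156.3]
ee_rot: [-101.0, 89.6, 175.7]
force: [-0.3, 0.8, 0.6]
gripper_width: 79.9
```

```bash
python3 -c "
from h import *
rel(505,8,35,6.5)
C,im=grab('wrist','w5')
cv2.imwrite('pics/w5b.png',cv2.resize(im,None,fx=1.5,fy=1.5,interpolation=cv2.INTER_CUBIC))
"
```

```text
t 18.9 tcp [501.6   9.1 156.3] yaw 6.68 w 79.9 F [-0.3  0.8  0.6] | shift cm [12.12  0.4   0.16] rows>= 3.0 | turn u 0.03
```

View pics/w5b.png

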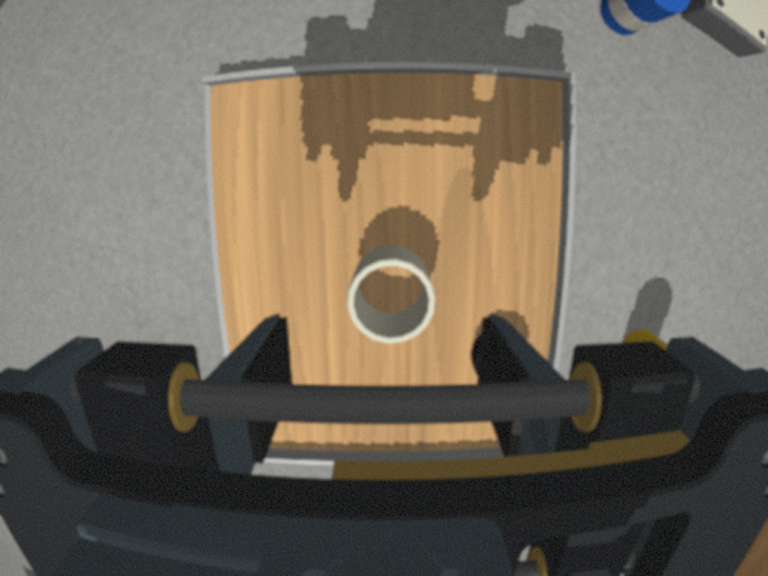

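The coupling ring is at (391,300) in the 1.5x picture, centred between the fingers. The tape's edge is at (505,325).

```bash
python3 -c "
from h import *
C=cam('wrist')
p=onz(C,np.array([(391,300),(348,300),(434,300),(391,343),(391,258)])/1.5-.2,54);print(p.round(1))
rel(p[0,0],p[0,1],39,6.5)
"
```

```text
[[506.7   7.8  54. ]
 [481.7   4.9  54. ]
 [531.8  10.8  54. ]
 [510.  -19.2  54. ]
 [503.7  32.7  54. ]]
t 18.95 tcp [502.8   7.9 157.4] yaw 6.64 w 80.1 F [-0.3  0.6 -0.1] | shift cm [11.83  0.44  0.05] rows>= 3.0 | turn u 0.02
```

Request:
jog_arm(plan=[2.5,0.4,0,0,3,0,0,0,3,0,0,0,1.7,0,0,0,0.9,0,0,0,0.5,0,0,0,0,0,0,0,0,0,0,0])

```text
time_s: 19.62
ee_pos: [509.3, 7.2, 43.8]
ee_rot: [78.4, 89.9, -5.2]
force: [0.5, 0.2, -0.6]
gripper_width: 79.9
```

Request:
jog_arm(plan=[0,0,0,0,0,0,0,0,0,0,0,0,0,0,0,0,0,0,0,0,0,0,0,0], claw=4, newtons=10)

```text
time_s: 20.12
ee_pos: [508.1, 7.6, 43.3]
ee_rot: [-55.2, 90.0, -138.7]
force: [-1.3, -0.3, 5.0]
gripper_width: 52.6
```

```bash
python3 -c "
from h import *
rel(505,8,150,6.5)"
```

```text
t 20.12 tcp [508.1   7.6  43.3] yaw 6.53 w 52.6 F [-1.3 -0.3  5. ] | shift cm [-10.67  -0.31  -0.07] rows>= 3.0 | turn u 0.0
```

Request:
jog_arm(plan=[-1,0,0,0,-2,0,0,0,-2.5,0,0,0,-2,0,0,0,-0.5,0,0,0])

```text
time_s: 20.53
ee_pos: [510.5, 7.6, 126.5]
ee_rot: [82.7, 89.6, -0.7]
force: [-0.1, 0.2, -0.1]
gripper_width: 52.4
```

```bash
python3 -c "
from h import *
rel(504.5,310,120,6.5)"
```

```text
t 20.53 tcp [510.5   7.6 126.5] yaw 6.52 w 52.4 F [-0.1  0.2 -0.1] | shift cm [  0.64   2.83 -30.11] rows>= 8.0 | turn u 0.0
```

Request:
jog_arm(plan=[0,0.2,-1.5,0,0,0.3,-3,0,0,0.3,-3.5,0,0,0.3,-3.5,0,0,0.3,-3.5,0,0,0.3,-3.5,0,0,0.3,-3.5,0,0,0.3,-3.3,0,0,0.3,-2.5,0,0,0.1,-1.5,0,0,0,-0.8,0,0,0,0,0])

```text
time_s: 21.53
ee_pos: [500.6, 310.5, 122.3]
ee_rot: [-58.5, 89.9, -141.9]
force: [0.2, -0.7, -0.7]
gripper_width: 52.3
```

```bash
python3 -c "
from h import *
rel(504.5,310,40,6.5)"
```

```text
t 21.53 tcp [500.6 310.5 122.3] yaw 6.61 w 52.3 F [ 0.2 -0.7 -0.7] | shift cm [8.23 0.39 0.09] rows>= 3.0 | turn u 0.02
```

Request:
jog_arm(plan=[2,0.3,0,0,2.5,0,0,0,2,0,0,0,0.8,0,0,0,0.5,0,0,0,0.2,0,0,0,0,0,0,0,0,0,0,0])

```text
time_s: 22.2
ee_pos: [504.7, 310.1, 44.0]
ee_rot: [108.6, 89.9, 25.1]
force: [0.1, 0.9, -1.3]
gripper_width: 52.6
```

```bash
python3 -c "
from h import *
rel(504.5,310,40,6.5)"
```

```text
t 22.2 tcp [504.7 310.1  44. ] yaw 6.5 w 52.6 F [ 0.1  0.9 -1.3] | shift cm [ 0.4  -0.02  0.01] rows>= 1.0 | turn u -0.0
```

Request:
jog_arm(plan=[0.2,0,0,0,0.2,0,0,0,0,0,0,0,0,0,0,0])

```text
time_s: 22.53
ee_pos: [504.4, 310.3, 39.4]
ee_rot: [106.6, 89.9, 23.2]
force: [0.8, 0.5, -0.1]
gripper_width: 52.5
```

Request:
jog_arm(plan=[0,0,0,0,0,0,0,0,0,0,0,0,0,0,0,0,0,0,0,0,0,0,0,0], claw=7.2)

```text
time_s: 23.03
ee_pos: [503.9, 310.0, 38.8]
ee_rot: [-42.7, 90.0, -126.2]
force: [-0.9, 0.4, -0.4]
gripper_width: 72.1
```

Request:
jog_arm(plan=[-2,0,0,0,-3,0,0,0,-4,0,0,0,-4,0,0,0,-4,0,0,0,-1,0,0,0,0,0,0,0])

```text
time_s: 23.62
ee_pos: [505.6, 311.1, 223.2]
ee_rot: [113.5, 89.5, 30.0]
force: [0.7, 0.7, -0.6]
gripper_width: 72.0
```

```bash
python3 -c "
from h import *
rel(598.3,-309.6,215,6.5)
grab('scene','s6'); C,im=grab('wrist','w6')"
```

```text
t 23.62 tcp [505.6 311.1 223.2] yaw 6.52 w 72.0 F [ 0.7  0.7 -0.6] | shift cm [ 0.61  2.15 62.72] rows>= 16.0 | turn u 0.0
```

View pics/s6.png

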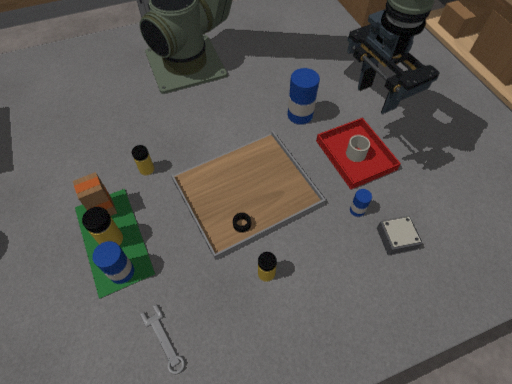

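View pics/w6.png

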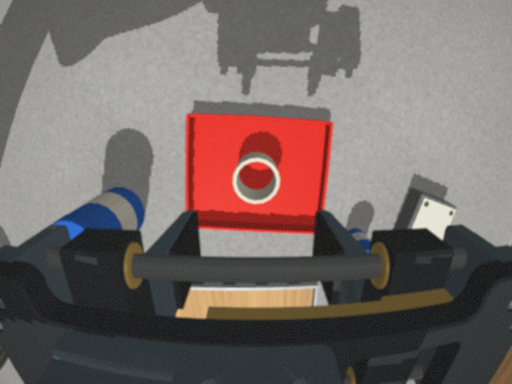

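The coupling stands upright near the middle of the tray, at scene (357,148) and wrist (257,180). Next I'll return the jar.

Request:
jog_arm(plan=[0,0,2,0,0,0.1,3.5,0,0,0.1,4,0,0,0.1,4,0,0,0.1,4,0,0,0.1,4,0,0,0.1,4,0,0,0.1,4,0,0,0.1,4,0,0,0.1,4,0,0,0.1,4,0,0,0.1,4,0], claw=7)

```text
time_s: 24.72
ee_pos: [565.1, -142.4, 215.8]
ee_rot: [-112.6, 89.7, 163.9]
force: [0.9, -0.2, -0.6]
gripper_width: 70.2
```

Request:
jog_arm(plan=[0,0.2,4,0,0,0.2,4,0,0,0.2,4,0,0,0.2,3,0,0,0.1,1.5,0,0,0,0.5,0,0,0,0,0,0,0,0,0])

```text
time_s: 25.38
ee_pos: [594.3, -307.0, 217.7]
ee_rot: [-139.5, 89.8, 137.0]
force: [-0.6, -0.3, -0.2]
gripper_width: 70.1
```

```bash
python3 -c "
from h import *
rel(598.3,-309.6,85,6.5)
C,im=grab('wrist','w7')"
```

```text
t 25.38 tcp [ 594.3 -307.   217.7] yaw 6.56 w 70.1 F [-0.6 -0.3 -0.2] | shift cm [13.27  0.4   0.33] rows>= 4.0 | turn u 0.01
```

View pics/w7.png

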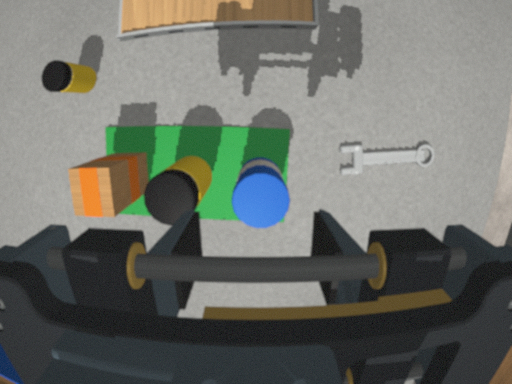

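Request:
jog_arm(plan=[2,0.4,0.3,0,3,0,0,0,3,0,0,0,2.5,0,0,0,1.5,0,0,0,0.8,0,0,0,0.4,0,0,0,0,0,0,0,0,0,0,0])

```text
time_s: 26.18
ee_pos: [599.9, -310.9, 88.3]
ee_rot: [56.3, 89.9, -27.2]
force: [0.2, 0.6, -0.3]
gripper_width: 70.3
```

```bash
python3 -c "
from h import *
rel(598.3,-309.6,85,6.5)"
```

```text
t 26.18 tcp [ 599.9 -310.9   88.3] yaw 6.56 w 70.3 F [ 0.2  0.6 -0.3] | shift cm [ 0.33 -0.14 -0.15] rows>= 1.0 | turn u 0.01
```

Request:
jog_arm(plan=[0.3,-0.1,-0.1,0,0,0,0,0,0,0,0,0])

```text
time_s: 26.43
ee_pos: [598.1, -310.3, 84.7]
ee_rot: [54.7, 89.9, -28.8]
force: [0.5, -0.1, 0.0]
gripper_width: 70.2
```

Request:
jog_arm(plan=[0,0,0,0,0,0,0,0,0,0,0,0,0,0,0,0,0,0,0,0,0,0,0,0], claw=4, newtons=20)

```text
time_s: 26.93
ee_pos: [598.1, -310.4, 84.2]
ee_rot: [44.3, 90.0, -39.1]
force: [0.4, 0.2, 1.6]
gripper_width: 53.8
```

```bash
python3 -c "
from h import *
rel(598.3,-309.6,215,6.5)"
```

```text
t 26.93 tcp [ 598.1 -310.4   84.2] yaw 6.52 w 53.8 F [0.4 0.2 1.6] | shift cm [-13.08   0.03  -0.07] rows>= 4.0 | turn u 0.0
```

Request:
jog_arm(plan=[-1,0,0,0,-2.5,0,0,0,-3,0,0,0,-3,0,0,0,-2.5,0,0,0,-0.5,0,0,0])

```text
time_s: 27.43
ee_pos: [599.7, -311.2, 214.5]
ee_rot: [55.0, 89.5, -28.5]
force: [-0.2, -0.4, -1.5]
gripper_width: 53.4
```

```bash
python3 -c "
from h import *
rel(471,91.9,215,6.5)"
```

```text
t 27.43 tcp [ 599.7 -311.2  214.5] yaw 6.52 w 53.4 F [-0.2 -0.4 -1.5] | shift cm [ -0.32  -8.21 -41.51] rows>= 11.0 | turn u 0.0
```

Request:
jog_arm(plan=[0,-0.3,-1.8,0,0,-0.7,-3.3,0,0,-0.7,-3.7,0,0,-0.7,-3.8,0,0,-0.7,-3.8,0,0,-0.7,-3.8,0,0,-0.7,-3.8,0,0,-0.7,-3.8,0,0,-0.7,-3.8,0,0,-0.7,-3.8,0,0,-0.7,-3,0,0,-0.5,-2,0])

```text
time_s: 28.43
ee_pos: [472.3, 84.6, 207.8]
ee_rot: [-105.0, 89.8, 171.7]
force: [0.0, 0.6, -1.7]
gripper_width: 53.9
```

Request:
jog_arm(plan=[0,-0.2,-0.9,0,0,0,0,0,0,0,0,0])

```text
time_s: 28.68
ee_pos: [471.5, 90.5, 208.4]
ee_rot: [-35.9, 89.9, -119.3]
force: [-0.1, 0.4, -2.2]
gripper_width: 53.7
```

```bash
python3 -c "
from h import *
rel(471,91.2,88.5,6.5)"
```

```text
t 28.68 tcp [471.5  90.5 208.4] yaw 6.57 w 53.7 F [-0.1  0.4 -2.2] | shift cm [11.99 -0.03 -0.08] rows>= 3.0 | turn u 0.01
```

Request:
jog_arm(plan=[2,0,0,0,3,0,0,0,3,0,0,0,2,0,0,0,1,0,0,0,0.4,0,0,0,0,0,0,0,0,0,0,0])

```text
time_s: 29.35
ee_pos: [472.5, 90.2, 95.3]
ee_rot: [74.8, 89.9, -8.7]
force: [-0.8, -0.0, -3.0]
gripper_width: 53.6
```

```bash
python3 -c "
from h import *
rel(471,91.2,88.5,6.5)"
```

```text
t 29.35 tcp [472.5  90.2  95.3] yaw 6.45 w 53.6 F [-0.8 -0.  -3. ] | shift cm [ 0.68 -0.14 -0.11] rows>= 1.0 | turn u -0.01
```

Request:
jog_arm(plan=[0.3,-0.1,-0.1,0,0.3,0,0,0,0.1,0,0,0,0,0,0,0,0,0,0,0])

```text
time_s: 29.77
ee_pos: [470.6, 91.9, 88.2]
ee_rot: [81.8, 90.0, -1.7]
force: [0.2, 0.6, -2.0]
gripper_width: 53.8
```

```bash
python3 -c "
from h import *
rel(471,91.2,88.5,6.5)"
```

```text
t 29.77 tcp [470.6  91.9  88.2] yaw 6.53 w 53.8 F [ 0.2  0.6 -2. ] | shift cm [-0.03  0.03  0.08] rows>= 1.0 | turn u 0.01
```

Request:
jog_arm(plan=[0.05,0,0,0,0,0,0,0,0,0,0,0])

```text
time_s: 30.02
ee_pos: [470.6, 91.9, 88.1]
ee_rot: [86.7, 90.0, 3.2]
force: [-1.9, -0.5, 5.8]
gripper_width: 53.3
```

Request:
jog_arm(plan=[0,0,0,0,0,0,0,0,0,0,0,0,0,0,0,0,0,0,0,0], claw=7.6)

```text
time_s: 30.43
ee_pos: [470.6, 91.8, 87.3]
ee_rot: [23.7, 90.0, -59.8]
force: [0.9, -0.3, 1.1]
gripper_width: 75.5
```

Request:
jog_arm(plan=[-2,0,0,0,-3,0,0,0,-3,0,0,0,-3,0,0,0,-2,0,0,0])

```text
time_s: 30.85
ee_pos: [471.4, 92.0, 220.2]
ee_rot: [92.1, 89.8, 8.6]
force: [0.3, 0.9, 0.2]
gripper_width: 76.3
```

```bash
python3 -c "
from h import *
rel(513.5,-316.2,215,6.5)
C,im=grab('wrist','w8');s,im=grab('scene','s8')"
```

```text
t 30.85 tcp [471.4  92.  220.2] yaw 6.52 w 76.3 F [0.3 0.9 0.2] | shift cm [ 0.51 -0.45 41.03] rows>= 11.0 | turn u 0.0
```

View pics/w8.png

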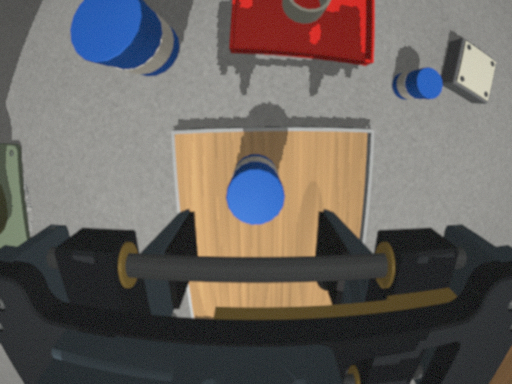

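The jar is back and upright at wrist (255,192). The can is next.

Request:
jog_arm(plan=[0,0,2,0,0,0,3.8,0,0,0,4,0,0,0,4,0,0,0,4,0,0,0,4,0,0,0,4,0,0,0,4,0,0,0,4,0,0,0,4,0,0,0,2.3,0,0,0,0.8,0], claw=6.8)

```text
time_s: 31.95
ee_pos: [516.5, -318.1, 215.4]
ee_rot: [-93.2, 89.9, -176.9]
force: [0.2, -0.3, 0.2]
gripper_width: 67.9
```

Request:
jog_arm(plan=[0,0,0,0,0,0,0,0,0,0,0,0])

```text
time_s: 32.2
ee_pos: [516.6, -312.8, 217.0]
ee_rot: [-147.4, 89.9, 129.2]
force: [-1.0, 0.1, -0.2]
gripper_width: 68.5
```

```bash
python3 -c "
from h import *
rel(513.5,-316.2,89,6.5)"
```

```text
t 32.2 tcp [ 516.6 -312.8  217. ] yaw 6.58 w 68.5 F [-1.   0.1 -0.2] | shift cm [12.8  -0.34  0.32] rows>= 4.0 | turn u 0.01
```

Request:
jog_arm(plan=[2,-0.5,0.2,0,3,0,0,0,3,0,0,0,2.5,0,0,0,1,0,0,0,0.6,0,0,0,0.4,0,0,0,0,0,0,0,0,0,0,0])

```text
time_s: 32.95
ee_pos: [513.1, -317.3, 93.8]
ee_rot: [50.2, 89.9, -33.3]
force: [-0.8, -0.2, -0.0]
gripper_width: 68.0
```

```bash
python3 -c "
from h import *
rel(513.5,-316.2,89,6.5)"
```

```text
t 32.95 tcp [ 513.1 -317.3   93.8] yaw 6.54 w 68.0 F [-0.8 -0.2 -0. ] | shift cm [ 0.48  0.06 -0.1 ] rows>= 1.0 | turn u 0.01
```

Request:
jog_arm(plan=[0.4,0,-0.1,0,0,0,0,0,0,0,0,0])

```text
time_s: 33.2
ee_pos: [512.2, -316.1, 88.9]
ee_rot: [46.0, 90.0, -37.5]
force: [-0.8, -0.7, 0.5]
gripper_width: 68.1
```

Request:
jog_arm(plan=[0,0,0,0,0,0,0,0,0,0,0,0,0,0,0,0,0,0,0,0,0,0,0,0], claw=4, newtons=18)

```text
time_s: 33.7
ee_pos: [512.4, -316.2, 88.6]
ee_rot: [57.6, 89.9, -25.9]
force: [2.2, -0.3, 1.7]
gripper_width: 51.7
```

```bash
python3 -c "
from h import *
rel(513.5,-316.2,215,6.5)"
```

```text
t 33.7 tcp [ 512.4 -316.2   88.6] yaw 6.51 w 51.7 F [ 2.2 -0.3  1.7] | shift cm [-12.64   0.12   0.02] rows>= 4.0 | turn u 0.0
```

Request:
jog_arm(plan=[-1,0,0,0,-2.5,0,0,0,-3,0,0,0,-3,0,0,0,-2.5,0,0,0,-0.5,0,0,0])

```text
time_s: 34.2
ee_pos: [513.5, -317.1, 218.5]
ee_rot: [49.0, 89.5, -34.5]
force: [1.6, -1.2, -1.8]
gripper_width: 51.9
```

```bash
python3 -c "
from h import *
rel(490.2,-70.1,215,6.5)"
```

```text
t 34.2 tcp [ 513.5 -317.1  218.5] yaw 6.52 w 51.9 F [ 1.6 -1.2 -1.8] | shift cm [  0.22   0.48 -24.81] rows>= 7.0 | turn u 0.0
```

Request:
jog_arm(plan=[0,0,-1.5,0,0,0,-3,0,0,0.1,-3.5,0,0,0.1,-3.5,0,0,0.1,-3.5,0,0,0.1,-3.5,0,0,0,-3.2,0,0,0,-2,0,0,0,-1,0,0,0,0,0,0,0,0,0])

```text
time_s: 35.12
ee_pos: [487.5, -70.3, 212.6]
ee_rot: [-75.7, 89.9, -159.1]
force: [1.0, -0.2, -2.6]
gripper_width: 51.9
```

```bash
python3 -c "
from h import *
rel(490.2,-70.1,93,6.5)"
```

```text
t 35.12 tcp [487.5 -70.3 212.6] yaw 6.58 w 51.9 F [ 1.  -0.2 -2.6] | shift cm [1.196e+01 2.900e-01 1.000e-02] rows>= 3.0 | turn u 0.01
```

Request:
jog_arm(plan=[2,0.1,0,0,3,0,0,0,3,0,0,0,2,0,0,0,1,0,0,0,0.5,0,0,0,0,0,0,0,0,0,0,0])

```text
time_s: 35.78
ee_pos: [489.9, -70.8, 99.2]
ee_rot: [67.8, 89.9, -15.7]
force: [-0.9, -0.7, -2.7]
gripper_width: 51.6
```

```bash
python3 -c "
from h import *
rel(490.2,-70.1,92.6,6.5)"
```

```text
t 35.78 tcp [489.9 -70.8  99.2] yaw 6.48 w 51.6 F [-0.9 -0.7 -2.7] | shift cm [ 0.66  0.03 -0.06] rows>= 1.0 | turn u -0.0
```

Request:
jog_arm(plan=[0.3,0.05,0,0,0.3,0,0,0,0,0,0,0,0,0,0,0])

```text
time_s: 36.12
ee_pos: [489.6, -70.0, 92.7]
ee_rot: [64.5, 90.0, -19.0]
force: [0.4, 0.0, -1.8]
gripper_width: 51.8
```

```bash
python3 -c "
from h import *
rel(490.2,-70.1,92.6,6.5)"
```

```text
t 36.12 tcp [489.6 -70.   92.7] yaw 6.53 w 51.8 F [ 0.4  0.  -1.8] | shift cm [0.01 0.06 0.01] rows>= 1.0 | turn u 0.0
```

Request:
jog_arm(plan=[0.1,0,0,0,0,0,0,0,0,0,0,0])

```text
time_s: 36.37
ee_pos: [490.1, -70.0, 92.4]
ee_rot: [73.5, 89.9, -10.0]
force: [-1.1, -0.0, 5.9]
gripper_width: 51.9
```

Request:
jog_arm(plan=[0,0,0,0,0,0,0,0,0,0,0,0,0,0,0,0,0,0,0,0], claw=7.4)

```text
time_s: 36.78
ee_pos: [489.4, -70.1, 91.3]
ee_rot: [-71.2, 90.0, -154.7]
force: [-0.3, -0.2, -0.7]
gripper_width: 74.2
```

Request:
jog_arm(plan=[-2,0,0,0,-3,0,0,0,-3,0,0,0,-3,0,0,0,-2,0,0,0])

```text
time_s: 37.2
ee_pos: [490.3, -70.2, 224.3]
ee_rot: [72.4, 89.8, -11.1]
force: [1.7, -0.2, 0.2]
gripper_width: 74.5
```

```bash
python3 -c "
from h import *
rel(428.4,-321.9,215,6.5)"
```

```text
t 37.2 tcp [490.3 -70.2 224.3] yaw 6.52 w 74.5 F [ 1.7 -0.2  0.2] | shift cm [ 0.92 -9.01 24.3 ] rows>= 7.0 | turn u 0.0
```

Request:
jog_arm(plan=[0,-0.5,1.5,0,0,-1.2,3.2,0,0,-1.3,3.5,0,0,-1.3,3.5,0,0,-1.3,3.5,0,0,-1.3,3.5,0,0,-1.2,3.2,0,0,-0.7,1.8,0,0,-0.2,0.6,0,0,0,0,0,0,0,0,0])

```text
time_s: 38.12
ee_pos: [427.7, -321.0, 221.2]
ee_rot: [-174.4, 89.9, 102.1]
force: [-0.1, -0.4, -0.1]
gripper_width: 74.1
```

```bash
python3 -c "
from h import *
rel(428.4,-321.9,88.4,6.5)
C,im=grab('wrist','w9')"
```

```text
t 38.12 tcp [ 427.7 -321.   221.2] yaw 6.5 w 74.1 F [-0.1 -0.4 -0.1] | shift cm [13.28  0.06  0.11] rows>= 4.0 | turn u -0.0
```

View pics/w9.png

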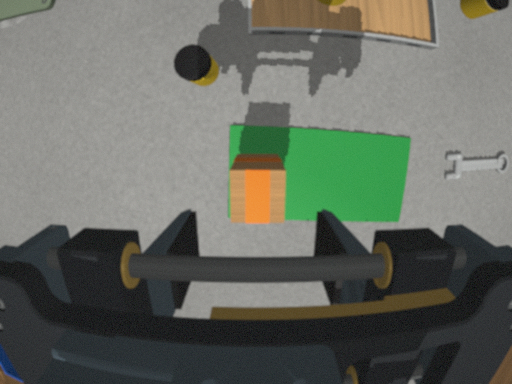

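The carton stands square between the fingers at (258,195).

Request:
jog_arm(plan=[2,0,0.1,0,3,0,0,0,3,0,0,0,2.5,0,0,0,1.5,0,0,0,0.8,0,0,0,0.3,0,0,0,0,0,0,0,0,0,0,0])

```text
time_s: 38.92
ee_pos: [428.7, -322.7, 91.5]
ee_rot: [46.4, 89.9, -37.1]
force: [0.0, -0.3, 0.3]
gripper_width: 74.1
```

```bash
python3 -c "
from h import *
rel(428.4,-321.9,88.4,6.5)"
```

```text
t 38.92 tcp [ 428.7 -322.7   91.5] yaw 6.56 w 74.1 F [ 0.  -0.3  0.3] | shift cm [ 0.31 -0.02 -0.08] rows>= 1.0 | turn u 0.01
```

Request:
jog_arm(plan=[0.3,0,-0.1,0,0,0,0,0,0,0,0,0])

```text
time_s: 39.17
ee_pos: [427.9, -321.8, 88.0]
ee_rot: [44.0, 89.9, -39.5]
force: [-0.2, -0.5, 0.4]
gripper_width: 74.1
```

Request:
jog_arm(plan=[0,0,0,0,0,0,0,0,0,0,0,0,0,0,0,0,0,0,0,0,0,0,0,0], claw=4, newtons=15)

```text
time_s: 39.67
ee_pos: [427.9, -321.8, 87.6]
ee_rot: [51.6, 90.0, -31.8]
force: [0.1, 0.6, 0.5]
gripper_width: 49.9
```

```bash
python3 -c "
from h import *
rel(428.4,-321.9,215,6.5)"
```

```text
t 39.67 tcp [ 427.9 -321.8   87.6] yaw 6.51 w 49.9 F [0.1 0.6 0.5] | shift cm [-12.74   0.05   0.02] rows>= 4.0 | turn u 0.0
```

Request:
jog_arm(plan=[-1,0,0,0,-2.5,0,0,0,-3,0,0,0,-3,0,0,0,-2.5,0,0,0,-1,0,0,0])

```text
time_s: 40.17
ee_pos: [428.7, -322.6, 221.5]
ee_rot: [43.7, 89.6, -39.8]
force: [0.9, -0.9, -2.4]
gripper_width: 50.0
```

```bash
python3 -c "
from h import *
rel(436.2,-3.8,220,6.5)"
```

```text
t 40.17 tcp [ 428.7 -322.6  221.5] yaw 6.52 w 50.0 F [ 0.9 -0.9 -2.4] | shift cm [ 3.000e-02  4.370e+00 -3.158e+01] rows>= 8.0 | turn u 0.0
```

Request:
jog_arm(plan=[0,0.2,-1.5,0,0,0.4,-3,0,0,0.5,-3.5,0,0,0.5,-3.5,0,0,0.5,-3.5,0,0,0.5,-3.5,0,0,0.5,-3.5,0,0,0.5,-3.5,0,0,0.5,-3,0,0,0.3,-2,0,0,0,-1,0,0,0,0,0])

```text
time_s: 41.17
ee_pos: [433.9, -1.8, 216.1]
ee_rot: [-105.4, 89.8, 171.3]
force: [0.2, 0.0, -1.7]
gripper_width: 49.6
```

```bash
python3 -c "
from h import *
rel(436.2,-3.8,91.8,6.5)"
```

```text
t 41.17 tcp [433.9  -1.8 216.1] yaw 6.7 w 49.6 F [ 0.2  0.  -1.7] | shift cm [12.43  0.25  0.24] rows>= 4.0 | turn u 0.03
```

Request:
jog_arm(plan=[2,0,0.1,0,3,0,0,0,3,0,0,0,2,0,0,0,1,0,0,0,0.8,0,0,0,0,0,0,0,0,0,0,0])

```text
time_s: 41.83
ee_pos: [435.7, -5.3, 99.3]
ee_rot: [-73.2, 90.0, -156.8]
force: [0.4, 0.4, -2.3]
gripper_width: 49.9
```

```bash
python3 -c "
from h import *
rel(436.2,-3.8,91.8,6.5)"
```

```text
t 41.83 tcp [435.7  -5.3  99.3] yaw 6.48 w 49.9 F [ 0.4  0.4 -2.3] | shift cm [ 0.75  0.07 -0.14] rows>= 1.0 | turn u -0.0
```

Request:
jog_arm(plan=[0.3,0.1,0,0,0.3,0,0,0,0.1,0,0,0,0,0,0,0,0,0,0,0])

```text
time_s: 42.25
ee_pos: [436.8, -4.6, 92.6]
ee_rot: [66.7, 90.0, -16.7]
force: [0.3, -0.1, -2.3]
gripper_width: 50.0
```

```bash
python3 -c "
from h import *
rel(436.2,-3.8,91.8,6.5)"
```

```text
t 42.25 tcp [436.8  -4.6  92.6] yaw 6.53 w 50.0 F [ 0.3 -0.1 -2.3] | shift cm [ 0.08 -0.05 -0.09] rows>= 1.0 | turn u 0.0
```

Request:
jog_arm(plan=[0.15,0,-0.1,0,0,0,0,0,0,0,0,0])

```text
time_s: 42.5
ee_pos: [437.2, -3.8, 91.5]
ee_rot: [62.3, 89.9, -21.2]
force: [-0.4, -1.8, 2.7]
gripper_width: 50.1
```

Request:
jog_arm(plan=[0,0,0,0,0,0,0,0,0,0,0,0,0,0,0,0,0,0,0,0], claw=8)

```text
time_s: 42.92
ee_pos: [436.6, -3.6, 90.9]
ee_rot: [-99.2, 90.0, 177.3]
force: [-0.0, -0.1, 0.1]
gripper_width: 78.7
```

Request:
jog_arm(plan=[-2,0,0,0,-3,0,0,0,-3,0,0,0,-3,0,0,0,-2,0,0,0,-2,0,0,0])

```text
time_s: 43.42
ee_pos: [436.7, -3.6, 242.6]
ee_rot: [82.2, 89.9, -1.3]
force: [0.6, 0.4, -1.3]
gripper_width: 80.1
```

Request:
jog_arm(plan=[0,-1,1.5,0,0,-2,3,0,0,-2,3,0,0,-2,3,0,0,-2,3,0,0,-1,3,0,0,0,3,0,0,0,3,0,0,0,2,0,0,0,1,0,0,0,0,0,0,0,0,0])

```text
time_s: 44.42
ee_pos: [365.9, -267.7, 240.6]
ee_rot: [-155.8, 89.9, 120.7]
force: [-0.0, 0.4, 0.1]
gripper_width: 79.6
```

```bash
python3 - <<'E'
from h import *
rel(436.2,-3.8,91.8,6.5)
C,im=grab('scene','s10');T,t=grab('top','t10')
a=im[80:260,120:420]; cv2.imwrite('pics/s10c.png',cv2.resize(a,None,fx=2.6,fy=2.6,interpolation=cv2.INTER_CUBIC))
a=t[145:255,205:330]; cv2.imwrite('pics/t10c.png',cv2.resize(a,None,fx=5,fy=5,interpolation=cv2.INTER_CUBIC))
E
```

```text
t 44.42 tcp [ 365.9 -267.7  240.6] yaw 6.48 w 79.6 F [-0.   0.4  0.1] | shift cm [ 14.91   9.97 -25.4 ] rows>= 8.0 | turn u -0.0
```

View pics/s10c.png

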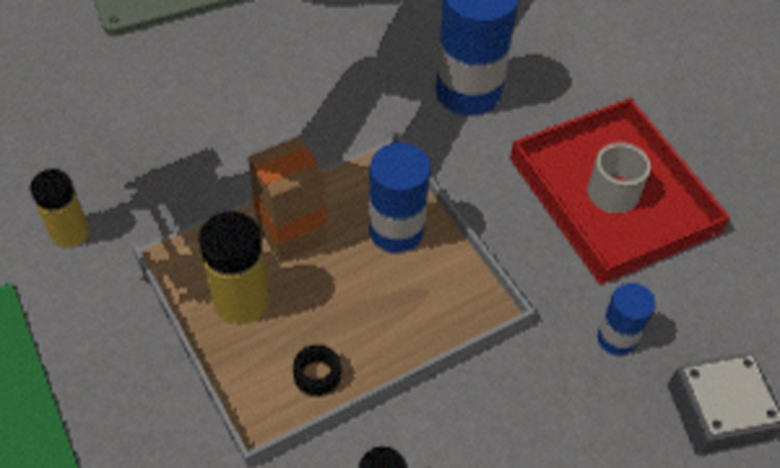

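View pics/t10c.png

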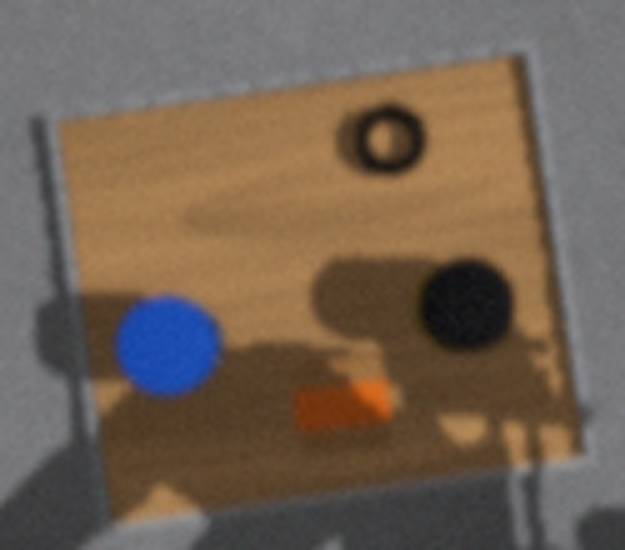

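The before and after top crops match: can (466,306) → (466,305), jar (169,345) → (169,345), carton strip (341,406) → (343,405). That is a shift of about 1 mm, and all are upright. The coupling stands in the tray and the gripper is clear, so I'm handing in.

```bash
python3 -c "
from workcell import env
print(env.job_done())"
```

```text
the job is handed in; nothing more can be done
None
```

I moved the carton, can and jar upright to the green mat, stood the coupling in the red tray, and put all three back in the bay. I handed the job in at about 44.5 s of the 136 s; it reports no verdict.

- **Bay:** in the last top picture the can, jar and carton are within about 1–2 mm of where they started. All three look upright, and I set the carton down with the gripper at about 6.5°, against roughly 7° measured for the bay.
- **Coupling:** it stands upright near the middle of the tray.
- **Bystanders:** the tape shows no shift in the top crop. I never reached for the junction box or the wrench; I did not measure either at the end, and the wrench was outside the last cropped view.
- **Disagreement:** the first two views put the can 7 mm apart in x, because I picked the scene-view point roughly. The wrist camera agreed with the top view, so I used that. No check failed.

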